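# Load and seal the vial chamber

### The arm

A 6-joint arm with a two-finger parallel gripper is mounted at the origin on the work surface. World frame = base frame: x ahead of the robot, y to its left, z up, the work surface at z = 0. Lengths are in mm, angles in rad, forces in N, time in s.
With the tool pointing down it reaches from about 350 to 775 mm from the base axis. Payload 7.3 kg.
Tool frame: the origin (TCP) lies on the centre line of the jaws, within the pads' length; the fingertips stand 22 mm ahead of it and the grasp point (between the pads) lies 3 mm ahead of it; z points along the fingers, y is the direction in which the jaws open and shut (so a half turn about z gives the same grasp; the last joint's range is limited). The gripper opens to 92 mm and grips with 3 to 60 N. Pads are 19 mm wide; open, the fingers measure 130 mm over their backs; the gripper's body (75 mm by 190 mm) begins 47 mm behind the grasp point.
Start: joints at [-1.49, 0.342, 1.524, -0, 1.275, -0.146], TCP at [118.073, -511.568, 248.741] pointing down, gripper open.
Joint ranges: [-2.53, 2.53], [-0.77, 2.02], [0.04, 2.7], [-1, 4.14], [0.28, 2.66], [-3.11, 3.11]. Speed limits (rad/s): [2.57, 2.57, 3.14, 3.14, 3.14, 3.14].

### API

Orientations are given as [roll, pitch, yaw] about the fixed x, y, z axes, in that order (R = Rz(yaw) Ry(pitch) Rx(roll)).
In Python, from plant import get_obs, capture, bot, spot_in gives the robot as it stands.
- The arm moves only by the shell command python3 -m handwheel 'ROWS' [OPENING]. ROWS is JSON, a list of rows, each a list of 2 entries, a list of its own where there are three numbers: the shift along the world's x, y, z in mm, then the turn, a rotation vector about the world's x, y, z in rad. In form: [[[x, y, z], [wx, wy, wz]], ...]. A call has 1 to 12 rows; each row shifts and turns the commanded pose from where the row before left it; what a row does not reach is not made up. A row lasts 1/8 s, in which the tool goes at most 62.5 mm and 10.7 degrees, less where a joint would pass 70% of its speed; a pose out of reach is approached as far as the arm can. A call is refused whole if a number of a shift passes 62.5 or a number of a turn 0.188, either way. A call with a gripper value outside its range is refused whole. OPENING is the closure, from 0 (fully open) to 1 (shut), set as the call begins (- or left out, the last holds). The fingers move at their own pace and stop on an object; the grip force is fixed at half the most. Time passes only in rows, so rows that do not move let the fingers close. It gives the time, the measured TCP pose, the force and the opening at its end, in the units of the state.
- get_obs(): the state, without advancing time (a new reading comes with each control period).
- capture(name): name is "scene" or "top" or "wrist"; returns a dict with "img" (480x640x3 uint8, red, green, blue), "fx", "fy", "cx", "cy" (pixels), "cam_to_world" (4x4, takes a point from camera to world coordinates). Camera axes: x right, y up, looking along -z (the intrinsics and any distortion apply to the point x, -y, -z); pixel columns grow to the right and rows downward; lengths in mm; the calibration is good to about 2 mm. The wrist camera is an equidistant fisheye: a pixel r from the principal point sees the ray r / f radians off the axis. A picture is of the moment at which its call begins. There is no depth.
- bot.close_job(): hands the job in, once; it reports no verdict.
Trained networks look in the newest picture that a camera, given by its name, has taken for a name from the list of things; names that differ only in an ending like _2 or _b are one class to them, and where a whole thing is asked for, a point or a joint stands for the part that bears it (a point fixed in the world has none). Each returns a list of dicts, best first, with "score" (0 to 1); they miss things now and then, are a little off and sometimes report something else, mostly with a low value. They report only what shows in the picture. A call takes as long as a camera call. They do not tell look-alikes from the thing itself.
- spot_in(thing, camera): "xyz" ([x, y, z] in mm, in the coordinates of the camera as it stood for that picture, good to about 4 mm: the middle of the surface that is visible of it).
The state is a dict: "time": time; "joint_positions": joint angles; "dq": joint speeds; "tau": joint torques, N m; "tool_pos": TCP position; "tcp_rot": TCP orientation; "contact_force": force on the tool from outside, world axes, zero at the start; "moment": the same for the moment, N m; "grip_width": finger opening in mm.
Only numpy, scipy, OpenCV 4.12 (cv2) and the standard library are available. Lean on these libraries where they do the work, as an engineer would, in place of code of your own. Each camera call takes 0.05 s, during which the arm holds its last target. There are 200 camera calls.

### The job

Stand the glass vial from the bench upright, right down in the empty front well of the open sample chamber. Then swing the chamber's lid down without slamming it and press it against the rubber gasket until its latch catches and it stays shut by itself when you let go; press firmly but never force it, and leave the other things where they are.

Things in the scene. Friction and masses are not known exactly. Their poses are not given: they have to be found in the camera images.
- vial_center (a point): Centre, half-way up, of the loose glass vial to be loaded: upright cylinder 24 mm in diameter, 62 mm tall, about 40 g, the top 9 mm a 22 mm wide aluminium cap. It stands on the open bench; two like it already stand in the chamber's rear wells and stay there. z along its axis.
- well (a point): Centre of the floor of the empty front well: a round hole 27 mm wide, 20 mm deep, 2 mm chamfer, in the flat top (35 mm above the bench) of an aluminium block; its floor is 15 mm above the bench. A seated vial's centre is 31 mm above this point. Axes as the chamber. The other two vials stand 55 mm farther back (x) and 60 mm to either side (y).
- chamber: Sample chamber, a light grey open box fixed on the bench: 170 mm (x) by 240 mm (y), walls 10 mm thick, tops 89 mm up; the thick soft gasket on them stands up to 107 mm. Origin: centre of its underside; x from its front to its hinge, y along the hinge, z up. The well is 20 mm in front of its centre. The spring latch bolt is in the middle of the front face.
- hinge (a point): Middle of the lid's hinge line (along chamber y), at the chamber's rear edge, 107 mm above the bench; axes as the chamber. The lid (0.15 kg) is a flat plate 12 mm thick, 240 mm wide, reaching 189 mm from the hinge line; its inner face lies in the hinge line. A damped hinge: near upright the lid stays put, below about 1 rad it sinks slowly by itself onto the latch.
- lid_front (a point): Where to press: on the lid's outer (upper when shut) face, midway in y, 160 mm from the hinge line. z is the outward normal, x points to the hinge. Here the gasket pushes back about 1.4 N per mm, the spring bolt some 3 N; catching takes 4 to 14 N, then about 1 mm deeper a rigid stop follows, at up to 16 N. A push over 28 N breaks the latch.
- lid (a joint): Lid angle, rad: 1.57 upright, 0 level and just touching the gasket, negative = gasket squeezed. The latch catches somewhere from 3 to 13 mm below level at the front edge (-0.016 to -0.068 rad); where depends on how its keeper is adjusted, which is not measured. Released, a caught lid stays below -0.015; an uncaught one springs back above -0.008.
Not all that is in view belongs to the job. Leave any pink, turquoise or yellow look-alike of the part that bears vial_center alone.

How it is judged (in metres and radians):
On the way, in this order (a step that is already met when the one before it is completed fails the run):
1. the vial stands upright at the bottom of the front well, released, with the lid still open (horizontal distance between vial_center and well below 0.006 m and z of vial_center in the frame of well below 0.034 m and angle between vial_center's own z axis and vertical below 0.15 rad and contact force between the fingers and vial below 0.05 N and value of joint lid above 1 rad), for 0.2 s.
2. the lid is down on the gasket (value of joint lid below 0.06 rad).
At the end, for the whole second after the job is handed in: The lid is caught by its latch (it stays below -0.012 rad, gasket squeezed, with nothing touching it) and the vial stands in the front well: centre within 6 mm of the well's axis, less than 34 mm above its floor, tilted less than 0.15 rad (value of joint lid below -0.012 rad and horizontal distance between vial_center and well below 0.006 m and z of vial_center in the frame of well below 0.034 m and angle between vial_center's own z axis and vertical below 0.15 rad).
It fails at once if the lid is pushed with more than 28 N by the robot (contact force between any of the fingers, the arm and lid above 28 N).
It fails at once if the lid is slammed (faster than 2.5 rad/s) (velocity of joint lid below -2.5 rad/s).
It fails at once if another thing on the bench or in the chamber is moved by more than 30 mm (distance of any of jar, beaker, bottle, syringe_box, hygrometer, vial_b, vial_c from where it was at the start of the episode above 0.03 m).
It also fails if it takes over 72 s, if anything falls off the work surface, if the arm or the gripper's body presses on something with over 40 N, if the wrist force passes 120 N, or if a joint passes its speed limit or range.

## Working session

There is one attempt and no reset: what is moved stays moved. The work goes in short steps, Python scripts to look and compute and a shell command to move; the robot and the scene stay as the last step left them, time stands still between calls to the robot, and variables do not carry over. Pictures are saved under pics/ and viewed, about 8 in all and at most 12, crops included, and the job is handed in when it is done.

```bash
mkdir -p pics; cat > h.py <<'E'
from plant import get_obs, capture, bot, spot_in
import numpy as np, cv2
def snap(cam,fn=None):
    c=capture(cam); 
    if fn: cv2.imwrite('pics/'+fn,c['img'][:,:,::-1])
    return c
def w(c,p):
    return (np.array(c['cam_to_world'])@np.r_[p,1])[:3]
def pix(c,P,fish=False):
    q=np.linalg.inv(np.array(c['cam_to_world']))@np.r_[P,1]; x,y,z=q[0],-q[1],-q[2]
    if fish:
        r=np.hypot(x,y); t=np.arctan2(r,z); return c['cx']+c['fx']*t*x/r, c['cy']+c['fy']*t*y/r
    return c['cx']+c['fx']*x/z, c['cy']+c['fy']*y/z
def spots(c,cam,things,n=6):
    for t in things:
        for d in spot_in(t,cam)[:n]:
            P=w(c,d['xyz']); print(cam,t,round(d['score'],2),P.round(1),np.round(pix(c,P,cam=='wrist')))
E
python3 - <<'E'
from h import *
a=snap('scene','s1.png'); spots(a,'scene',['vial_center','chamber','lid_front','lid'])
b=snap('top','t1.png'); spots(b,'top',['vial_center','chamber','lid','lid_front'])
cv2.imwrite('pics/st.png',cv2.resize(np.vstack([a['img'],b['img']])[:,:,::-1],None,fx=.62,fy=.62))
print(get_obs())
E
```

```text
scene vial_center 0.88 [ 528.2 -375.5   44. ] [268. 194.]
scene vial_center 0.78 [ 469.  -433.5   41.1] [286. 169.]
scene vial_center 0.59 [ 402.5 -325.5   34.3] [337. 196.]
scene vial_center 0.56 [ 472.2 -337.6   38.3] [302. 201.]
scene chamber 0.69 [543.   77.5  69.8] [368. 387.]
scene lid_front 0.65 [648.5  80.8 275.1] [296. 341.]
scene lid 0.97 [644.2  76.2 271.2] [298. 338.]
top vial_center 0.7 [ 466.3 -335.6   66.4] [440. 266.]
top vial_center 0.63 [ 395.1 -323.9   63.5] [432. 308.]
top vial_center 0.55 [ 459.2 -432.7   49.6] [494. 272.]
top vial_center 0.5 [ 524.1 -372.1   58.9] [460. 232.]
top chamber 0.89 [605.8  62.7  95.6] [202. 173.]
top lid 0.9 [633.1  48.3 244.2] [184. 124.]
top lid_front 0.86 [635.4  50.7 243.4] [183. 122.]
{'time': 0.5, 'joint_positions': array([-1.49000360e+00,  3.42047707e-01,  1.52415540e+00, -2.20575524e-05,
        1.27539322e+00, -1.45988226e-01]), 'dq': array([-6.69523415e-05, -1.97532619e-03, -1.67438328e-03, -3.79838914e-04,
        1.39052481e-04,  1.19105662e-03]), 'tau': array([-1.49776686e-03, -4.30814230e+01, -2.44313389e+01,  7.18042441e-02,
        4.90513444e-02, -2.55348067e-05]), 'tool_pos': array([ 118.06319507, -511.54697273,  248.69635606]), 'tcp_rot': array([-3.14158594e+00,  2.03422899e-05,  2.26787372e-01]), 'contact_force': array([0.8845128 , 0.53053111, 0.28649007]), 'moment': array([ 0.00315729, -0.0426567 ,  0.00202012]), 'grip_width': 91.38711471366751}
```

View pics/s1.png

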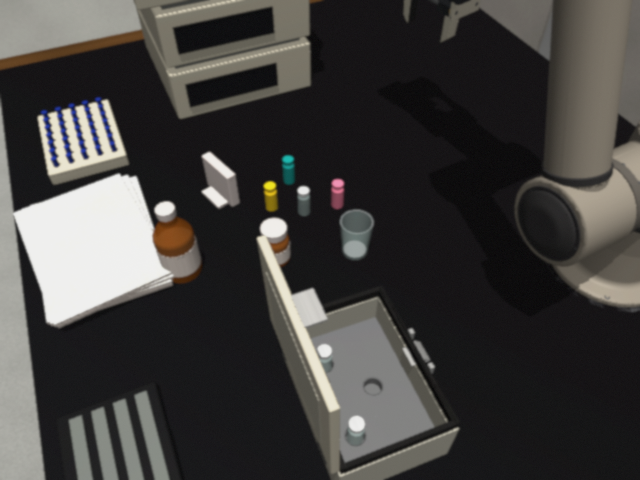

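View pics/t1.png

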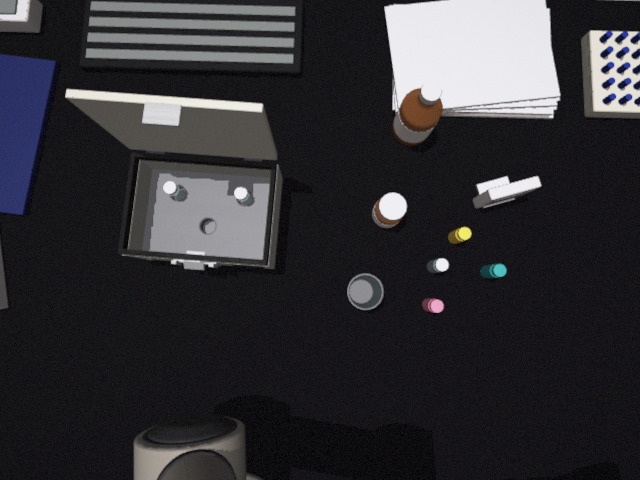

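The clear vial with the aluminium cap, at top (438,266) / scene (304,202), is the target. The look-alikes are yellow at top (460,235), turquoise at (494,271) and pink at (433,306). Two more vials stand in the chamber at top (170,188) and (241,194). The well is at top (208,227) / scene (373,386), and the lid is upright.

```bash
cat >> h.py <<'E'
def ray(c,u,v,z,fish=False):
    x,y=(u-c['cx'])/c['fx'],(v-c['cy'])/c['fy']
    if fish:
        r=np.hypot(x,y); d=np.array([x/r*np.sin(r),-y/r*np.sin(r),-np.cos(r)])
    else: d=np.array([x,-y,-1])
    M=np.array(c['cam_to_world']); d=M[:3,:3]@d; o=M[:3,3]
    return o+d*(z-o[2])/d[2]
E
python3 - <<'E'
from h import *
a=snap('scene'); b=snap('top')
for n,z,s,t in [('well',33,(373,386),(208,227)),('capA',77,(325,352),(170,188)),('capB',77,(356,425),(241,194)),('vial',62,(304,190),(441,264.5)),('gasketFL',107,None,(122,251)),('gasketFR',107,None,(275,264)),('BL',107,None,(134,154)),('BR',107,None,(279,162)),('lidTL',290,None,(66,93)),('lidTR',290,None,(263,105))]:
    print(n,ray(a,*s,z).round(1) if s else '',ray(b,*t,z).round(1))
v=b['img'][240:330,410:520,::-1]; s=a['img'][150:240,250:360,::-1]
cv2.imwrite('pics/crop.png',cv2.resize(np.hstack([v,s]),None,fx=3.5,fy=3.5))
E
```

```text
well [525.2  63.3  33. ] [524.9  63.8  33. ]
capA [577.9   4.1  77. ] [583.4 120.2  77. ]
capB [585.4 122.5  77. ] [5.764e+02 3.000e-01 7.700e+01]
vial [ 466.7 -340.5   62. ] [ 468.3 -339.2   62. ]
gasketFL  [472.7 178.5 107. ]
gasketFR  [458.9 -64.7 107. ]
BL  [631.5 172.2 107. ]
BR  [624.7 -64.5 107. ]
lidTL  [650.5 180.4 290. ]
lidTR  [641.9 -61.  290. ]
```

View pics/crop.png

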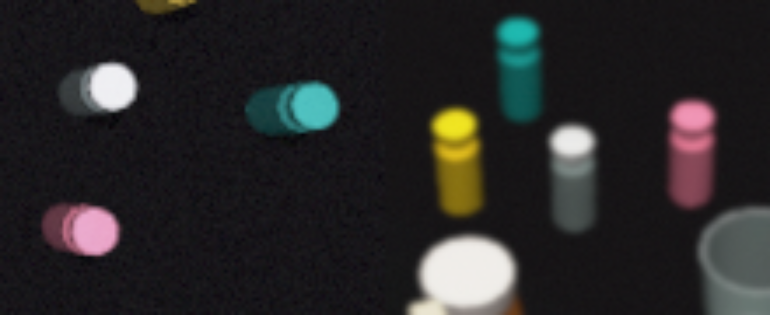

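The crop confirms it: the clear-glass vial with the grey-white cap sits between pink, turquoise and yellow. Vial is at about (467.5,-340), the well at (525,63.5), chamber yaw about -0.05. I'll move above the vial.

```bash
python3 -m handwheel '[[[39,19,0],[0,0,-0.03]],[[39,19,0],[0,0,-0.03]],[[39,19,-8],[0,0,-0.03]],[[39,19,-8],[0,0,-0.03]],[[39,19,-8],[0,0,-0.03]],[[39,19,-8],[0,0,-0.03]],[[39,19,-8],[0,0,-0.03]],[[39,19,-8],[0,0,-0.03]],[[37,19,-8],[0,0,-0.037]],[[0,0,0],[0,0,0]]]' 0.4
python3 - <<'E'
from h import *
c=snap('wrist','w1.png'); spots(c,'wrist',['vial_center']); o=get_obs(); print(o['tool_pos'],o['tcp_rot'],o['grip_width'])
print(pix(c,[467.5,-340,62],True))
E
```

```text
time: 1.85
tool_pos: [468.8, -338.8, 191.8]
tcp_rot: [-3.141, 0.001, -0.047]
contact_force: [-0.0, -0.5, 0.8]
grip_width: 55.1
wrist vial_center 0.98 [ 523.4 -377.6   59.7] [372. 162.]
wrist vial_center 0.88 [ 474.4 -340.5   61.1] [323. 230.]
wrist vial_center 0.83 [ 464.9 -432.5   52.9] [439. 234.]
wrist vial_center 0.67 [ 409.4 -333.7   51.2] [319. 303.]
[ 466.98590188 -340.43049104  192.55989668] [ 3.14154895e+00  6.79017783e-04 -4.88044667e-02] 55.13490687950854
(np.float64(323.18772361007194), np.float64(239.48348066679418))
```

View pics/w1.png

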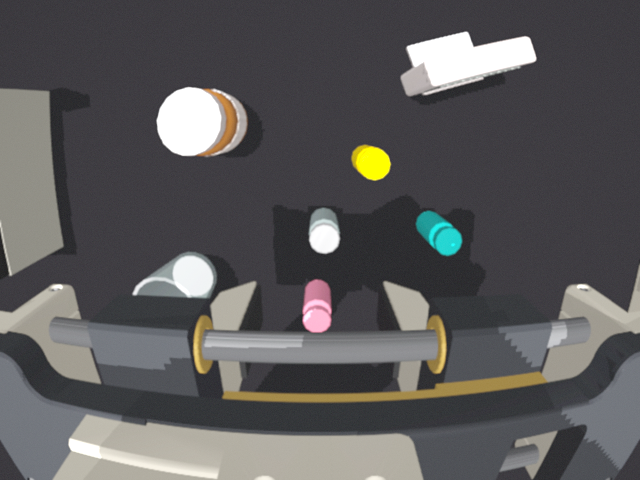

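Wrist view: the target cap is at (324,239), matching the estimate. Next I'll check beaker and jar clearance against the gripper body.

```bash
python3 - <<'E'
from h import *
a=snap('scene'); b=snap('top')
print('beaker base',ray(a,355,250,0),ray(b,361,291,0),'jar',ray(b,394,207,60))
for z in (60,80,100): print(z,ray(a,357,222,z),ray(b,366,292,z), 'jar',ray(a,273,229,z),ray(b,394,207,z))
E
```

```text
beaker base [ 418.12917416 -211.08100245    0.        ] [ 420.34981291 -211.1866412     0.        ] jar [ 564.76236147 -259.7682653    60.        ]
60 [ 410.10306329 -225.53956504   60.        ] [ 418.9428125  -213.95738549   60.        ] jar [ 556.56020737 -271.82759707   60.        ] [ 564.76236147 -259.7682653    60.        ]
80 [ 419.29159473 -209.29649457   80.        ] [ 418.9878464 -211.8577552   80.       ] jar [ 561.79048275 -254.33351297   80.        ] [ 560.8837912  -256.43598987   80.        ]
100 [ 428.48012617 -193.0534241   100.        ] [ 419.03288029 -209.75812492  100.        ] jar [ 567.02075814 -236.83942888  100.        ] [ 557.00522093 -253.10371445  100.        ]
```

```bash
python3 -m handwheel '[[[0.5,0.3,-20],[0,0,0]],[[0,0,-25],[0,0,0]],[[0,0,-25],[0,0,0]],[[0,0,-25],[0,0,0]],[[0,0,-20],[0,0,0]],[[0,0,-15],[0,0,0]],[[0,0,-10],[0,0,0]],[[0,0,0],[0,0,0]]]' 0.4
python3 -m handwheel '[[[0,0,0],[0,0,0]],[[0,0,0],[0,0,0]],[[0,0,0],[0,0,0]],[[0,0,0],[0,0,0]],[[0,0,0],[0,0,0]],[[0,0,0],[0,0,0]]]' 1
```

```text
time: 3.05
tool_pos: [467.2, -340.3, 52.4]
tcp_rot: [-3.141, 0.001, -0.051]
contact_force: [-0.6, -0.8, 0.4]
grip_width: 55.1
time: 3.8
tool_pos: [467.7, -340.4, 52.9]
tcp_rot: [3.141, -0.0, -0.05]
contact_force: [0.1, -0.8, 1.8]
grip_width: 23.2
```

Gripped (23 mm). Lift and carry it above the well.

```bash
python3 -m handwheel '[[[0,0,15],[0,0,0]],[[0,0,35],[0,0,0]],[[0,0,45],[0,0,0]],[[0,0,35],[0,0,0]],[[7,45,0],[0,0,0]],[[7,45,0],[0,0,0]],[[7,45,0],[0,0,0]],[[7,45,0],[0,0,0]],[[7,45,0],[0,0,0]],[[7,45,0],[0,0,0]],[[7,45,0],[0,0,0]],[[7,45,0],[0,0,0]]]'
python3 -m handwheel '[[[1,44,0],[0,0,0]],[[0,0,0],[0,0,0]],[[0,0,0],[0,0,0]]]'
python3 - <<'E'
from h import *
c=snap('wrist','w2.png'); spots(c,'wrist',['vial_center','chamber','lid']); o=get_obs(); print(o['tool_pos'],o['tcp_rot'],o['grip_width'])
print('wellpred',pix(c,[525,63.5,35],True),'vialbottom pred', pix(c,np.r_[o['tool_pos'][:2],o['tool_pos'][2]-52],True))
a=snap('scene'); b=snap('top')
cv2.imwrite('pics/st2.png',np.hstack([cv2.resize(a['img'][200:480,240:500,::-1],None,fx=1.5,fy=1.5),cv2.resize(b['img'][80:360,60:320,::-1],None,fx=1.5,fy=1.5)]))
E
```

```text
time: 5.3
tool_pos: [523.6, 21.2, 183.7]
tcp_rot: [3.141, -0.001, -0.05]
contact_force: [0.0, -1.4, 0.1]
grip_width: 22.9
time: 5.68
tool_pos: [524.6, 63.4, 183.3]
tcp_rot: [3.141, -0.001, -0.05]
contact_force: [-0.4, -0.7, -0.6]
grip_width: 23.1
wrist vial_center 0.67 [533.8  63.7 173.1] [321. 295.]
wrist vial_center 0.62 [ 410.5 -320.2   11.7] [632. 302.]
wrist chamber 0.57 [612.2  62.7 104.2] [315. 115.]
[524.62514666  62.64653938 182.88224596] [ 3.14138097e+00 -5.95194948e-05 -5.18472803e-02] 22.47962814502561
wellpred (np.float64(320.9266855336818), np.float64(230.9632604820824)) vialbottom pred (np.float64(323.23869420756483), np.float64(277.37681933864746))
```

View pics/w2.png

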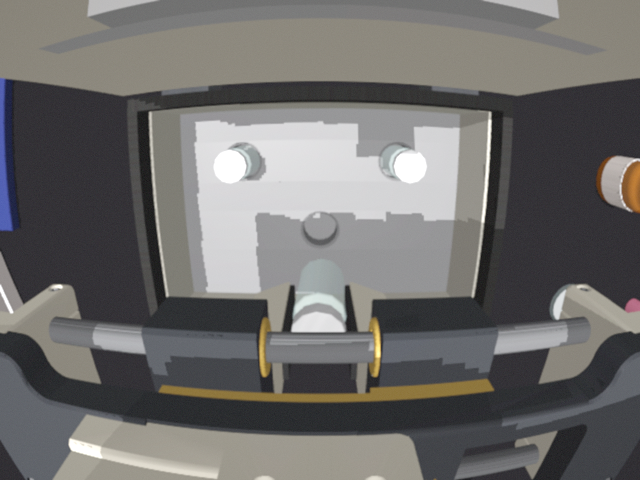

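```bash
python3 - <<'E'
from h import *
c=snap('wrist'); print(c['fx'],c['cx'],c['cy'])
for p in [(305,228),(337,228),(320,212),(320,243)]: print(p,ray(c,*p,35,True).round(1))
def circ(P,r,col,im,k,x0,y0):
    pts=[pix(c,np.add(P,[r*np.cos(t),r*np.sin(t),0]),True) for t in np.linspace(0,6.28,60)]
    cv2.polylines(im,[((np.array(pts)-[x0,y0]+.5)*k).astype(np.int32)],True,col,1)
x0,y0,k=270,190,5
im=cv2.resize(c['img'][y0:310,x0:370,::-1],None,fx=k,fy=k,interpolation=cv2.INTER_CUBIC)
circ([525,63.5,35],15.5,(0,0,255),im,k,x0,y0)
t=get_obs()['tool_pos']; circ([t[0],t[1],t[2]-52],12,(0,255,0),im,k,x0,y0)
cv2.imwrite('pics/w2c.png',im)
E
```

```text
371.64829954431775 319.34603406176336 241.29471142180054
(305, 228) [528.2  75.5  35. ]
(337, 228) [526.9  50.2  35. ]
(320, 212) [540.5  62.9  35. ]
(320, 243) [515.2  64.3  35. ]
```

View pics/w2c.png

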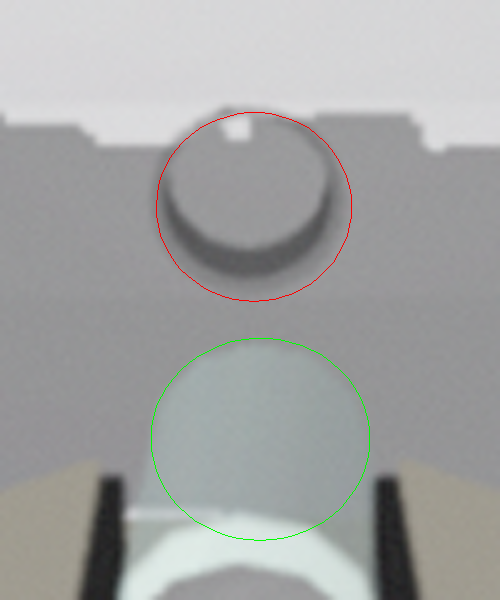

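```bash
python3 - <<'E'
from h import *
c=snap('wrist'); P=[get_obs()['tool_pos'] for _ in range(3)]; print(P)
print(ray(c,269.5+257/5,189.5+440/5,131,True), ray(c,269.5+249/5,189.5+198/5,35,True), ray(c,269.5+249/5,189.5+202/5,35,True))
E
```

```text
[array([524.59828347,  63.18530868, 182.74859782]), array([524.59828347,  63.18530868, 182.74859782]), array([524.59828347,  63.18530868, 182.74859782])]
[524.90046728  63.5452805  131.        ] [526.70916235  64.36618679  35.        ] [526.05455364  64.40030774  35.        ]
```

```bash
python3 -m handwheel '[[[0.7,0.4,-15],[0,0,0]],[[0.6,0.4,-25],[0,0,0]],[[0,0,-25],[0,0,0]],[[0,0,-15],[0,0,0]],[[0,0,-8],[0,0,0]],[[0,0,0],[0,0,0]],[[0,0,0],[0,0,0]]]'
python3 -m handwheel '[[[0,0,-4],[0,0,0]],[[0,0,-3],[0,0,0]],[[0,0,0],[0,0,0]]]'
python3 - <<'E'
from h import *
c=snap('wrist'); x0,y0,k=270,190,5
im=cv2.resize(c['img'][y0:310,x0:370,::-1],None,fx=k,fy=k,interpolation=cv2.INTER_CUBIC)
cv2.imwrite('pics/w3.png',im)
E
```

```text
time: 6.95
tool_pos: [526.4, 64.5, 95.4]
tcp_rot: [3.142, -0.001, -0.05]
contact_force: [-0.0, 0.3, 0.4]
grip_width: 23.5
time: 7.32
tool_pos: [525.7, 64.5, 87.5]
tcp_rot: [3.142, 0.0, -0.05]
contact_force: [-0.3, -0.2, -0.7]
grip_width: 23.2
```

View pics/w3.png

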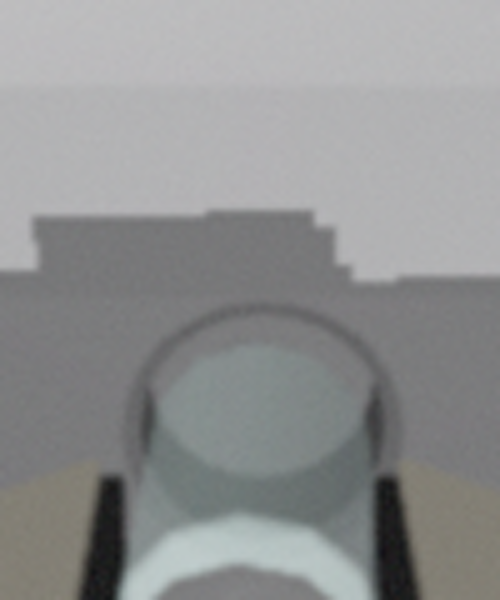

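```bash
python3 - <<'E'
from h import *
c=snap('wrist'); print(get_obs()['tool_pos'])
f=lambda u,v,z: ray(c,269.5+u/5,189.5+v/5,z,True).round(1)
print('rim back',f(264,303,35),'rim L',f(126,420,35),'rim R',f(401,420,35),'vial back',f(258,345,35.5),'vial L R',f(152,400,35.5),f(368,400,35.5),'vial bottom front',f(258,475,35.5))
E
```

```text
[525.89514909  64.51363665  87.76111821]
rim back [541.5  63.5  35. ] rim L [528.8  79.3  35. ] rim R [527.2  49.2  35. ] vial back [537.   64.4  35.5] vial L R [531.2  76.2  35.5] [530.   52.8  35.5] vial bottom front [521.7  65.2  35.5]
```

```bash
python3 -m handwheel '[[[0.8,-0.2,-3],[0,0,0]],[[0,0,-3],[0,0,0]],[[0,0,-3],[0,0,0]],[[0,0,0],[0,0,0]]]'
```

```text
time: 7.92
tool_pos: [526.4, 64.3, 78.4]
tcp_rot: [3.141, 0.001, -0.05]
contact_force: [0.1, 0.3, -0.4]
grip_width: 22.6
```

No contact, so it's going in.

```bash
python3 -m handwheel '[[[0,0,-3],[0,0,0]],[[0,0,-3],[0,0,0]],[[0,0,-2],[0,0,0]],[[0,0,0],[0,0,0]]]'; python3 -m handwheel '[[[0,0,-1.5],[0,0,0]],[[0,0,-1],[0,0,0]],[[0,0,0],[0,0,0]]]'
```

```text
time: 8.43
tool_pos: [526.6, 64.4, 70.6]
tcp_rot: [3.141, 0.0, -0.05]
contact_force: [-0.2, -0.3, 0.2]
grip_width: 23.1
time: 8.8
tool_pos: [526.6, 64.3, 68.2]
tcp_rot: [3.141, 0.0, -0.05]
contact_force: [0.3, -1.0, -0.5]
grip_width: 22.6
```

```bash
python3 -m handwheel '[[[0,0,-0.7],[0,0,0]],[[0,0,0],[0,0,0]]]'; python3 -m handwheel '[[[0,0,0],[0,0,0]],[[0,0,0],[0,0,0]],[[0,0,0],[0,0,0]],[[0,0,0],[0,0,0]]]' 0.3
python3 -m handwheel '[[[0,0,10],[0,0,0]],[[0,0,25],[0,0,0]],[[0,0,40],[0,0,0]],[[0,0,40],[0,0,0]],[[0,0,0],[0,0,0]]]'
python3 - <<'E'
from h import *
c=snap('wrist'); b=snap('top'); a=snap('scene')
spots(c,'wrist',['vial_center','lid'])
cv2.imwrite('pics/p.png',np.hstack([c['img'][80:400,100:540,::-1],cv2.resize(a['img'][240:480,240:480,::-1],(320,320))]))
E
```

```text
time: 9.05
tool_pos: [526.8, 64.3, 67.9]
tcp_rot: [3.142, -0.0, -0.05]
contact_force: [-1.0, -0.3, 3.3]
grip_width: 22.9
time: 9.55
tool_pos: [526.6, 64.3, 67.4]
tcp_rot: [3.141, 0.0, -0.05]
contact_force: [0.0, 1.1, 0.7]
grip_width: 58.3
time: 10.18
tool_pos: [528.5, 64.3, 186.4]
tcp_rot: [-3.141, -0.008, -0.05]
contact_force: [-0.3, 0.8, -1.0]
grip_width: 64.1
wrist vial_center 0.55 [534.   64.   72.7] [321. 238.]
wrist vial_center 0.47 [ 409.3 -326.2   10.9] [633. 305.]
wrist lid 0.84 [616.2  60.2 297.5] [334. -15.]
```

View pics/p.png

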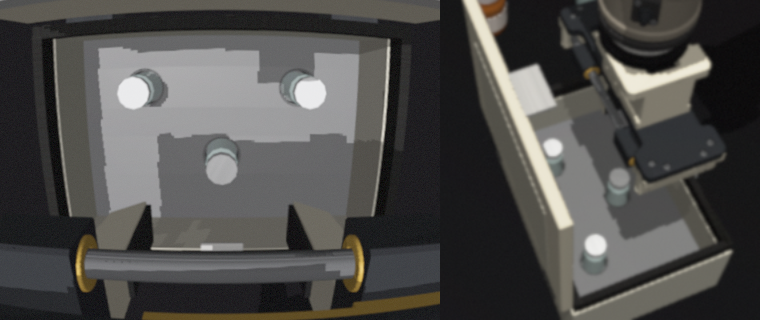

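The vial is seated (contact at TCP 67.9, released at 67.4). In the wrist view it stands upright, with its cap at (222,165) of the crop and the two rear vials undisturbed. Next I'll go over the lid and push it forward from behind.

```bash
python3 -m handwheel '[[[0,0,40],[0,0,0]],[[0,0,50],[0,0,0]],[[0,0,50],[0,0,0]],[[0,0,30],[0,0,0]],[[0,0,0],[0,0,0]]]' 1
python3 -m handwheel '[[[30,-1,0],[0,0,0]],[[35,-1,0],[0,0,0]],[[35,-1,0],[0,0,0]],[[35,-1,0],[0,0,0]],[[27,-1,0],[0,0,0]],[[0,0,0],[0,0,0]],[[0,0,0],[0,0,0]]]'
python3 - <<'E'
from h import *
a=snap('scene'); b=snap('top'); c=snap('wrist'); o=get_obs(); print(o['tool_pos'],o['joint_positions'].round(2))
cv2.imwrite('pics/l1.png',np.hstack([cv2.resize(a['img'][130:480,200:520,::-1],None,fx=1.2,fy=1.2),cv2.resize(c['img'][:,:,::-1],(400,420))]))
E
```

```text
time: 11.05
tool_pos: [527.4, 64.3, 353.9]
tcp_rot: [3.142, -0.003, -0.05]
contact_force: [-0.1, 0.0, -0.4]
grip_width: 19.3
time: 11.92
tool_pos: [688.0, 59.4, 350.9]
tcp_rot: [3.141, 0.003, -0.05]
contact_force: [0.4, 0.4, 0.3]
grip_width: 0.4
[687.92836669  59.47484101 353.04279774] [-0.02  0.65  0.75 -0.    1.75  1.6 ]
```

View pics/l1.png

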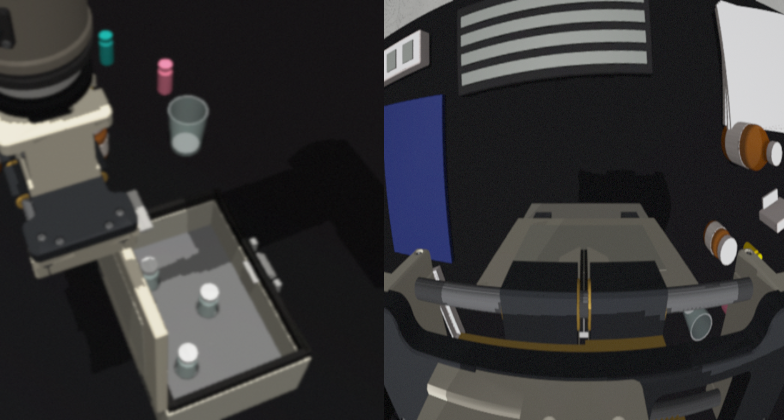

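The vial stands in the well with the hand up behind the lid. Descending behind it, with a force check on the way.

```bash
python3 -m handwheel '[[[8,0,-10],[0,0,0]],[[0,0,-12],[0,0,0]],[[0,0,-10],[0,0,0]],[[0,0,-6],[0,0,0]],[[0,0,-6],[0,0,0]],[[0,0,0],[0,0,0]]]';python3 -m handwheel '[[[0,0,-10],[0,0,0]],[[0,0,-12],[0,0,0]],[[0,0,-8],[0,0,0]],[[0,0,0],[0,0,0]]]'
python3 -m handwheel '[[[-8,0.4,0],[0,0,0]],[[-8,0.4,0],[0,0,0]],[[-8,0.4,0],[0,0,0]],[[-8,0.4,0],[0,0,0]],[[0,0,0],[0,0,0]]]'
```

```text
time: 12.82
tool_pos: [696.5, 59.3, 308.1]
tcp_rot: [3.141, 0.001, -0.05]
contact_force: [-0.1, 0.7, 0.8]
grip_width: 0.4
time: 13.32
tool_pos: [696.3, 59.3, 277.3]
tcp_rot: [3.141, 0.002, -0.05]
contact_force: [-0.7, 0.3, 0.9]
grip_width: 0.5
time: 13.95
tool_pos: [664.2, 61.0, 279.1]
tcp_rot: [3.142, -0.0, -0.05]
contact_force: [-0.5, -0.4, -0.4]
grip_width: 0.5
```

```bash
python3 -m handwheel '[[[-8,0.4,0],[0,0,0]],[[-8,0.4,0],[0,0,0]],[[-8,0.4,0],[0,0,0]],[[-8,0.4,-1],[0,0,0]],[[-9,0.4,-1],[0,0,0]],[[-9,0.4,-2],[0,0,0]]]'
python3 -m handwheel '[[[-9,0.5,-2],[0,0,0]],[[-9,0.5,-3],[0,0,0]],[[-9,0.5,-3],[0,0,0]],[[0,0,0],[0,0,0]]]'
python3 - <<'E'
from h import *
b=snap('top'); a=snap('scene'); spots(a,'scene',['lid']); spots(b,'top',['lid'])
cv2.imwrite('pics/l2.png',np.hstack([cv2.resize(a['img'][130:480,200:520,::-1],None,fx=1.2,fy=1.2),cv2.resize(b['img'][50:330,60:320,::-1],(390,420))]))
E
```

```text
time: 14.7
tool_pos: [614.0, 63.4, 274.5]
tcp_rot: [3.142, -0.0, -0.05]
contact_force: [1.1, -0.3, 1.1]
grip_width: 0.4
time: 15.2
tool_pos: [586.8, 64.9, 266.2]
tcp_rot: [3.142, 0.001, -0.05]
contact_force: [0.7, -0.0, -0.3]
grip_width: 0.3
scene lid 0.89 [608.5 118.2 176.9] [341. 396.]
top lid 0.84 [556.1  41.3 269.9] [180. 176.]
```

View pics/l2.png

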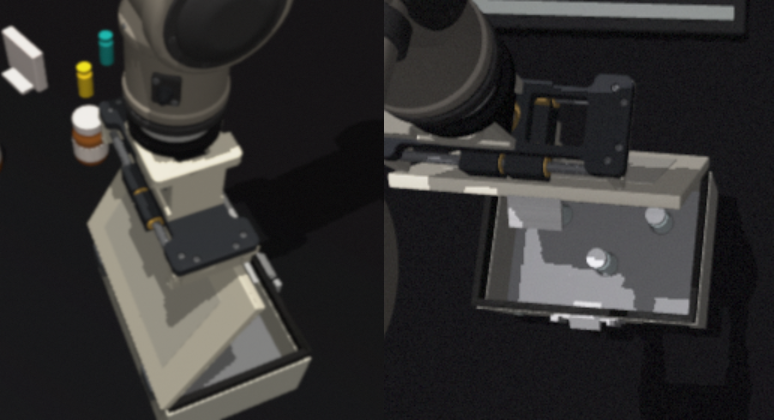

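The lid follows the fingers and is at about 1.1–1.2 rad. Keep pushing past 1 rad.

```bash
python3 -m handwheel '[[[-8,0.4,-4],[0,0,0]],[[-8,0.4,-4],[0,0,0]],[[-8,0.4,-5],[0,0,0]],[[-8,0.4,-5],[0,0,0]],[[-8,0.4,-6],[0,0,0]],[[-8,0.4,-6],[0,0,0]],[[0,0,0],[0,0,0]]]'
python3 -m handwheel '[[[0,0,0],[0,0,0]],[[0,0,0],[0,0,0]],[[0,0,0],[0,0,0]],[[0,0,0],[0,0,0]],[[0,0,0],[0,0,0]],[[0,0,0],[0,0,0]],[[0,0,0],[0,0,0]],[[0,0,0],[0,0,0]]]'
python3 - <<'E'
from h import *
a=snap('scene'); b=snap('top'); spots(a,'scene',['lid','lid_front']); spots(b,'top',['lid','lid_front'])
E
```

```text
time: 16.27
tool_pos: [538.8, 67.3, 236.0]
tcp_rot: [3.142, 0.002, -0.05]
contact_force: [0.0, -1.2, -0.0]
grip_width: 0.6
time: 17.27
tool_pos: [539.7, 67.2, 236.5]
tcp_rot: [3.141, 0.0, -0.05]
contact_force: [-0.1, -0.4, 0.5]
grip_width: 0.4
scene lid 0.92 [571.1 109.9 143.7] [364. 391.]
scene lid_front 0.78 [568.8 113.  145.9] [367. 392.]
top lid 0.98 [503.1  31.3 171.6] [206. 229.]
top lid_front 0.78 [502.4  32.1 170.7] [205. 230.]
```

```bash
python3 -m handwheel '[[[0,0,20],[0,0,0]],[[0,0,25],[0,0,0]],[[-10,0,15],[0,0,0]],[[-20,0,0],[0,0,0]],[[-20,0,0],[0,0,0]],[[-18,0,0],[0,0,0]],[[0,0,0],[0,0,0]],[[0,0,0],[0,0,0]],[[0,0,0],[0,0,0]],[[0,0,0],[0,0,0]],[[0,0,0],[0,0,0]],[[0,0,0],[0,0,0]]]'
python3 - <<'E'
from h import *
a=snap('scene'); b=snap('top'); spots(a,'scene',['lid','lid_front']); spots(b,'top',['lid','lid_front'])
cv2.imwrite('pics/l3.png',np.hstack([cv2.resize(a['img'][130:480,200:520,::-1],None,fx=1.2,fy=1.2),cv2.resize(b['img'][50:330,60:320,::-1],(390,420))]))
E
```

```text
time: 19.08
tool_pos: [471.8, 67.2, 296.5]
tcp_rot: [3.142, 0.0, -0.05]
contact_force: [-0.7, -0.7, 0.2]
grip_width: 0.3
scene lid 0.61 [539.5  80.  119.3] [374. 371.]
scene lid_front 0.66 [540.3  82.3 123.5] [374. 372.]
top lid 0.61 [565.3  19.9 120. ] [223. 195.]
top lid_front 0.83 [560.1  24.1 123.3] [220. 197.]
```

View pics/l3.png

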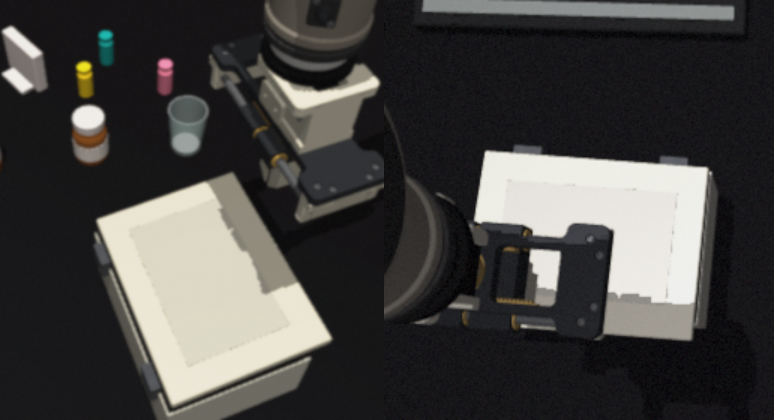

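The lid lies down on the gasket (top view (590,240) of the composite). Descend to just above it.

```bash
python3 -m handwheel '[[[0,0,-20],[0,0,0]],[[0,0,-30],[0,0,0]],[[0,0,-35],[0,0,0]],[[0,0,-30],[0,0,0]],[[0,0,-20],[0,0,0]],[[0,0,-10],[0,0,0]],[[0,0,-2],[0,0,0]],[[0,0,0],[0,0,0]],[[0,0,0],[0,0,0]]]'
for i in 1 2 3 4; do python3 -m handwheel '[[[0,0,-2],[0,0,0]],[[0,0,0],[0,0,0]]]' | egrep 'tool|force'; done
```

```text
time: 20.5
tool_pos: [472.1, 67.2, 150.3]
tcp_rot: [3.142, -0.002, -0.05]
contact_force: [-0.4, 0.6, 0.3]
grip_width: 0.8
tool_pos: [472.1, 67.2, 148.1]
contact_force: [-0.7, 0.5, 3.3]
tool_pos: [471.9, 67.2, 146.1]
contact_force: [-0.9, -0.0, 6.3]
tool_pos: [471.7, 67.2, 143.7]
contact_force: [-0.3, 0.6, 3.3]
tool_pos: [471.5, 67.2, 141.2]
contact_force: [-0.3, -0.6, -0.7]
```

```bash
for i in 1 2 3 4 5; do python3 -m handwheel '[[[0,0,-1],[0,0,0]],[[0,0,0],[0,0,0]]]' | egrep 'tool|force'; done
```

```text
tool_pos: [471.6, 67.2, 140.3]
contact_force: [0.1, 0.1, 0.2]
tool_pos: [471.7, 67.2, 139.4]
contact_force: [-0.1, -0.1, 0.3]
tool_pos: [471.7, 67.2, 138.5]
contact_force: [-0.4, -0.5, 1.2]
tool_pos: [471.6, 67.2, 137.6]
contact_force: [-0.8, 0.1, 3.9]
tool_pos: [471.7, 67.2, 137.3]
contact_force: [-3.9, -0.4, 11.3]
```

```bash
python3 -m handwheel '[[[0,0,0],[0,0,0]]]' | egrep 'tool|force'; for i in 1 2; do python3 -m handwheel '[[[0,0,-0.4],[0,0,0]],[[0,0,0],[0,0,0]]]' | egrep 'tool|force'; done
```

```text
tool_pos: [471.7, 67.2, 137.3]
contact_force: [-4.1, 0.1, 11.2]
tool_pos: [471.7, 67.2, 137.2]
contact_force: [-5.0, -1.7, 14.6]
tool_pos: [471.6, 67.2, 137.2]
contact_force: [-6.0, -1.2, 17.5]
```

A rigid stop at TCP 137.2 (17 N). Release, look, and probe whether the lid stays down.

```bash
for i in 1 2 3 4 5 6; do python3 -m handwheel '[[[0,0,0.6],[0,0,0]],[[0,0,0],[0,0,0]]]' | egrep 'tool|force'; done;  python3 -m handwheel '[[[0,0,4],[0,0,0]],[[0,0,0],[0,0,0]],[[0,0,0],[0,0,0]]]' | egrep 'tool|force'
python3 -m handwheel '[[[0,0,-3],[0,0,0]],[[0,0,-1.5],[0,0,0]],[[0,0,0],[0,0,0]]]' | egrep 'tool|force'
for i in 1 2 3 4 5; do python3 -m handwheel '[[[0,0,-0.5],[0,0,0]],[[0,0,0],[0,0,0]]]' | egrep 'tool|force'; done
```

```text
tool_pos: [471.6, 67.2, 137.3]
contact_force: [-4.9, 0.2, 12.3]
tool_pos: [471.7, 67.2, 137.4]
contact_force: [-1.7, 0.1, 7.7]
tool_pos: [471.7, 67.2, 137.6]
contact_force: [-1.4, 0.2, 4.6]
tool_pos: [471.7, 67.2, 138.1]
contact_force: [-1.4, -0.1, 3.8]
tool_pos: [471.8, 67.2, 138.6]
contact_force: [-0.7, -0.4, 0.6]
tool_pos: [471.7, 67.3, 139.3]
contact_force: [1.1, 0.5, 0.6]
tool_pos: [471.7, 67.2, 143.4]
contact_force: [-0.3, 0.6, -1.1]
tool_pos: [471.6, 67.2, 138.7]
contact_force: [-0.1, 0.4, 0.1]
tool_pos: [471.6, 67.2, 138.5]
contact_force: [-1.0, 0.2, 2.1]
tool_pos: [471.6, 67.2, 137.9]
contact_force: [-1.0, 0.4, 4.3]
tool_pos: [471.6, 67.2, 137.5]
contact_force: [-2.4, -0.0, 5.0]
tool_pos: [471.6, 67.2, 137.4]
contact_force: [-3.2, 0.1, 9.5]
tool_pos: [471.6, 67.2, 137.3]
contact_force: [-4.7, 0.5, 13.3]
```

The lid's rest height is 138.6, only about 1.3 mm above the stop. An uncaught lid would spring back at least 2.2 mm, so the latch has caught. Retract, take a final look from the top, and hand in.

```bash
python3 -m handwheel '[[[0,0,1],[0,0,0]],[[0,0,1],[0,0,0]],[[0,0,5],[0,0,0]],[[0,0,20],[0,0,0]],[[0,0,40],[0,0,0]],[[-30,0,40],[0,0,0]],[[-40,0,0],[0,0,0]],[[-30,0,0],[0,0,0]],[[0,0,0],[0,0,0]],[[0,0,0],[0,0,0]]]'
python3 - <<'E'
from h import *
a=snap('scene'); c=snap('wrist')
cv2.imwrite('pics/f.png',np.hstack([cv2.resize(a['img'][150:480,200:500,::-1],None,fx=1.2,fy=1.2),cv2.resize(c['img'][:,:,::-1],(420,396))]))
E
```

```text
time: 28.12
tool_pos: [372.6, 67.2, 243.6]
tcp_rot: [3.142, -0.001, -0.05]
contact_force: [0.2, 0.1, -0.3]
grip_width: 0.4
```

View pics/f.png

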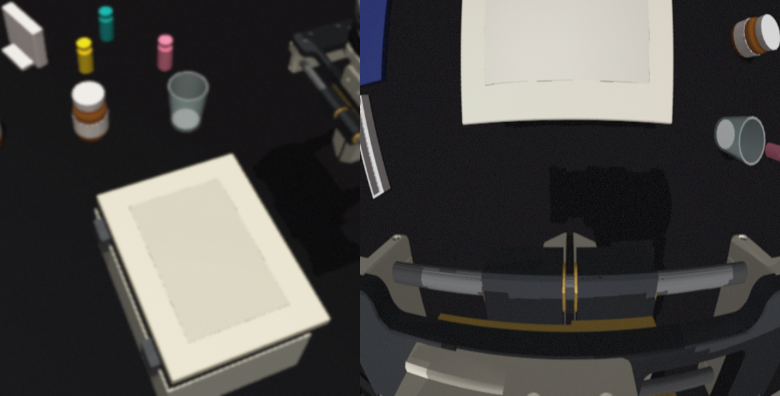

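Lid looks shut and flat, other objects in place. The hinge is damped, so I'll re-probe the rest height now that it's been free for a while.

```bash
python3 -m handwheel '[[[40,0,0],[0,0,0]],[[40,0,-20],[0,0,0]],[[20,0,-40],[0,0,0]],[[0,0,-30],[0,0,0]],[[0,0,-10],[0,0,0]],[[0,0,-1.5],[0,0,0]],[[0,0,0],[0,0,0]],[[0,0,0],[0,0,0]]]' | egrep 'tool|force'
for i in 1 2 3 4 5 6 7 8; do python3 -m handwheel '[[[0,0,-0.5],[0,0,0]],[[0,0,0],[0,0,0]]]' | egrep 'tool|force'; done
```

```text
tool_pos: [472.3, 67.2, 143.0]
contact_force: [0.9, 0.1, -0.2]
tool_pos: [471.7, 67.3, 141.7]
contact_force: [0.1, 0.5, 0.1]
tool_pos: [471.7, 67.2, 140.8]
contact_force: [0.7, 0.1, -1.0]
tool_pos: [471.6, 67.2, 140.2]
contact_force: [0.1, -0.7, 0.6]
tool_pos: [471.6, 67.2, 139.8]
contact_force: [-0.5, -0.0, 0.0]
tool_pos: [471.7, 67.2, 139.3]
contact_force: [-1.1, -0.4, 0.9]
tool_pos: [471.7, 67.2, 138.8]
contact_force: [0.0, 0.2, 0.8]
tool_pos: [471.7, 67.2, 138.5]
contact_force: [-1.6, -0.5, 1.8]
tool_pos: [471.7, 67.2, 138.0]
contact_force: [-1.5, 0.7, 4.8]
```

Same rest height (about 138.7), so it stays shut by itself. Retract and hand in.

```bash
python3 -m handwheel '[[[0,0,1],[0,0,0]],[[0,0,5],[0,0,0]],[[0,0,20],[0,0,0]],[[0,0,40],[0,0,0]],[[-20,0,30],[0,0,0]],[[0,0,0],[0,0,0]],[[0,0,0],[0,0,0]]]' && python3 -c "from plant import bot; print(bot.close_job())"
```

```text
time: 32.1
tool_pos: [451.6, 67.2, 233.2]
tcp_rot: [3.141, 0.001, -0.05]
contact_force: [-0.1, 0.4, -1.1]
grip_width: 0.4
the job is handed in; nothing more can be done
None
```

The job is handed in at 32 s of the 72 s allowed. The vial is in the front well and the lid is shut; no verdict was reported.

- **Vial:** I picked up the clear, aluminium-capped vial and lowered it into the front well. It touched the floor at about the expected height (3.3 N). After release, the camera showed it upright with the two rear vials undisturbed. It can't be seen now that the lid is closed.
- **Lid:** I pushed it over from behind, let it sink by itself, then pressed it down to a rigid stop. Peak push on the lid was about 18.6 N, below the 28 N limit.
- **Latch check:** I felt for the lid twice after letting go, the second time after it had been free for a few seconds. Both times it rested about 1.3 mm above the stop, at the press point. An uncaught lid should have sprung back at least 2.2 mm, so I take it as caught. I inferred this from force and height only, because the bolt can't be seen with the lid shut.
- **Unclear point:** on the first descent there was a brief 3–6 N push, 5–7 mm above the lid's level height. I put it down to meeting the lid while it was still sinking.
- **Other things:** the turquoise, pink and yellow vials, jar, beaker and hygrometer look unmoved in the last scene picture. The bottle and syringe box were not in that view, but I never worked near them.

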